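Hold the chopper lid at pulse

ROBOT

A 6-joint arm with a two-finger parallel gripper is mounted at the origin on the work surface. World frame = base frame: x ahead of the robot, y to its left, z up, the work surface at z = 0. Lengths are in m, angles in rad, forces in N, time in s.
With the tool pointing down it reaches from about 0.425 to 0.95 m from the base axis. Payload 14.7 kg.
Tool frame: the origin (TCP) lies at the centre of the arm's flange, where the gripper is bolted on; the fingertips stand 173 mm ahead of it and the grasp point (between the pads) lies 155 mm ahead of it; y points along the fingers, x is the direction in which the jaws open and shut, and the axes are right-handed (so a half turn about y gives the same grasp; the last joint's range is limited). The gripper opens to 85 mm and grips with 20 to 120 N. Pads are 22 mm wide; open, the fingers measure 114 mm over their backs; the gripper's body (76 mm by 85 mm) begins 54 mm behind the grasp point. The pads swing forward as they close: fully open they stand 13 mm farther back than shut.
Start: joints at [1.184, 0.48, 1.596, -0, 1.065, -0.047], TCP at [0.217, 0.613, 0.405] pointing down, gripper open.
Joint ranges: [-2.75, 2.75], [-0.82, 2.05], [0.23, 2.67], [-1.56, 4.7], [0.09, 2.69], [-2.92, 2.92]. Speed limits (rad/s): [1.89, 1.89, 2.39, 3.01, 3.01, 3.01].

INTERFACE

Orientations are given as a rotation vector (axis times angle).
In Python, from workcell import ctrl, get_image, camera_params gives the robot as it stands.
- The arm moves only by the shell command python3 -m handwheel 'ROWS'. ROWS is JSON, one flat list of numbers, 7 for each row, row after row: the turn, a rotation vector about the tool's x, y, z scaled (see below), then the shift along the tool's x, y, z scaled (see below), then the opening, from 0 (shut) to 1 (fully open). In form: [wx, wy, wz, tx, ty, tz, hand, wx, wy, wz, tx, ty, tz, hand, ...]. A call has exactly 5 rows; each row is the pose to reach, as a shift and turn from the pose commanded when the call began, along the tool's axes at that moment; what a row does not reach only later rows make up. The controller multiplies each number of a shift by 0.15 m and each number of a turn by 60 degrees. A row lasts 1/8 s, in which the tool goes at most 62.5 mm and 10.7 degrees, less where a joint would pass 70% of its speed; a pose out of reach is approached as far as the arm can. A call with a number of a shift or a turn outside -1 to 1 is refused whole. A call with a gripper value outside its range is refused whole. The fingers move at their own pace and stop on an object; the grip force is fixed at half the most. Time passes only in rows, so rows that repeat a pose let the fingers close, or fill a call up. It gives the time, the measured TCP pose, the force and the opening at its end, in the units of the state.
- ctrl.state(): the state, without advancing time (a new reading comes with each control period).
- get_image(name): name is "side" or "top" or "wrist"; returns the picture (400x640x3 uint8, red, green, blue); there is no depth.
- camera_params(name): a dict with "K" (3x3 intrinsics, pixels), "eye" and "orientation" of the camera in the world. Camera axes: x right, y down, z forward; pixel columns grow to the right and rows downward; lengths in m; the calibration is good to about 2 mm. A picture is of the moment at which its call begins: read the wrist's pose just before it. camera_params takes no time and is no camera call; for the wrist camera it gives the pose at the moment of the call.
- ctrl.hand_in(): hands the job in, once; it reports no verdict.
The state is a dict: "clock": time; "joint_positions": joint angles; "joint_vel": joint speeds; "effort": joint torques, N m; "eef_pos": TCP position; "tool_rot": TCP orientation; "contact_force": force on the tool from outside, world axes, zero at the start; "torque": the same for the moment, N m; "finger_gap": finger opening in m.
Only numpy, scipy, OpenCV 4.12 (cv2) and the standard library are available. Lean on these libraries where they do the work, as an engineer would, in place of code of your own. Each camera call takes 0.05 s, during which the arm holds its last target.

TASK

Give the freshly washed, empty chopper a test pulse: take its white two-lug lid, lower it fully home on the bowl with its lugs in the two notches of the collar, then turn it clockwise against the spring until its grip bar points at the single raised line on the collar (pulse), half-way to lock. Finish while still gripping the lid and holding it at that line - it springs back if let go - and never turn it on into the lock click. Leave the wooden drop-lid, the tray of shallots and the knife where they are.

Things in the scene. Friction and masses are not known exactly. Their poses are not given: they have to be found in the camera images.
- lid_grip (a point): Loose white plastic lid, 150 g, right way up on the bench. Point on its axis in the grip bar, 40 mm above the underside, 14 mm below the bar's top. From below: plug 106 mm wide, 8 mm deep, tapered at its foot; disc 120 mm wide, 10 mm thick; straight bar 84 long, 18 wide, 36 high standing on the disc. x axis along the bar, z up; two lugs on that line, so the lid is the same after a half turn.
- lid_lug (a point): Outer end of one of the lid's two round lugs, 70 mm from the lid's axis along its x (the bar's line), the other opposite. Each lug is 16 mm wide, sticks out 10 mm beyond the disc, is 5 mm thick and has its lower face level with the disc's lower face; this point is half-way up the lug, 29.5 mm below lid_grip.
- bowl_mouth (a point): On the fixed chopper's vertical axis at the bowl's rim, 168 mm above the bench; x axis through the collar's two notches, z up. White motor base 172 mm wide, clear bowl (mouth 110 mm inside), grey collar 124 mm inside, 152 outside, its top 10 mm above the rim; bowl handle out to 110 mm from the axis. With the lid home its disc lies on the rim and lid_grip is 32 mm above this point.
- notch (a point): Middle of one of the collar's two notches, 69 mm from the axis along bowl_mouth's x, at rim height; the other is opposite. Each is open at the top and 22 degrees wide, so a lug has 4 degrees of play either way. A covered slot runs from each notch 65 degrees clockwise, seen from above.
- pulse_mark (a point): Single raised white line on the collar's top, 69 mm from the axis, 30 degrees clockwise of the notch (seen from above); another opposite. The bar points at it at pulse. From the notches the turning lid meets the spring at 9 degrees, is at pulse at 30, meets the lock's click at 46 and is locked at 57 (pair of raised lines).
- switch (a joint): Spring-return ring of the pulse switch inside the collar's slots, pushed round by the lugs. 0 rad at rest; grows as the lid is turned clockwise: lid angle from the notches minus 0.16 rad. 0.37 at the pulse line, about 0.65 where the lock click begins, 0.84 locked. Spring 0.15 N m at first, 0.22 at pulse; it pushes the lid back when let go.
- droplid_center (a point): Bystander, loose: a round wooden pickling drop-lid, 128 mm across, 14 mm thick, with a wooden bar 104 mm long (38 mm high in all) and no lugs. Centre point, half-way up.
- tray_center (a point): Bystander, loose: steel tray of cleaned shallots, 170 x 250 x 65 mm. Centre, half-way up.
- knife_center (a point): Bystander, loose: knife with a wooden handle lying flat, 220 mm long along its x axis, 22 mm high. Middle of the knife.
Things that resemble listed ones, but are neither listed nor needed, are in the scene too. What is meant by the part that bears lid_grip is not orange or red, and is the smaller of those in its own colour.

How it is judged:
On the way, in this order (a step that is already met when the one before it is completed fails the run):
1. the lid is lifted clear of the bench, in the gripper (height (world z) of lid_grip above 0.09 m and contact force between the fingers and lid above 1 N), for 0.1 s.
2. the lid is home on the bowl's rim with its lugs in the notches, not yet turned against the spring (z of lid_grip in the frame of bowl_mouth below 0.035 m and horizontal distance between lid_grip and bowl_mouth below 0.004 m and angle between lid_grip's own z axis and vertical below 0.06 rad and angle between the x axis of lid_grip and the x axis of bowl_mouth, either way round below 0.25 rad and value of joint switch below 0.1 rad), for 0.1 s.
At the end, for the whole second after the job is handed in: The fingers still grip the lid and hold it still at the pulse line: bar within about 7 degrees of the line (switch between 0.24 and 0.50 rad), lid home on the rim (within 4 mm of height and of centre), level within 3 degrees (value of joint switch between 0.24 and 0.5 rad and angle between the x axis of lid_grip and the x axis of bowl_mouth, either way round between 0.38 and 0.68 rad and z of lid_grip in the frame of bowl_mouth between 0.028 and 0.036 m and horizontal distance between lid_grip and bowl_mouth below 0.004 m and angle between lid_grip's own z axis and vertical below 0.06 rad and velocity of joint switch between -0.15 and 0.15 rad/s and contact force between the fingers and lid above 1 N); the arm keeps its last pose, push and grip.
It fails at once if the lid is turned on into the lock click (value of joint switch above 0.7 rad).
It fails at once if the drop-lid, the tray or the knife is moved by more than 15 mm (distance of any of droplid_center, tray_center, knife_center from where it was at the start of the episode above 0.015 m).
It also fails if it takes over 51 s, if anything falls off the work surface, if the arm or the gripper's body presses on something with over 40 N, if the wrist force passes 120 N, or if a joint passes its speed limit or range.

## Working session

There is one attempt and no reset: what is moved stays moved. The work goes in short steps, Python scripts to look and compute and a shell command to move; the robot and the scene stay as the last step left them, time stands still between calls to the robot, and variables do not carry over. Pictures are saved under pics/ and viewed, and the job is handed in when it is done.

```bash
ls; mkdir -p pics; python3 - <<'E'
from workcell import ctrl,get_image,camera_params
import cv2
for n in ["side","top","wrist"]:
    p=camera_params(n); print(n,p)
    im=get_image(n); cv2.imwrite(f"pics/{n}0.png",im[:,:,::-1])
print(ctrl.state())
E
```

```text
pics
side {'K': array([[410.45692754,   0.        , 323.80441632],
       [  0.        , 410.45692754, 204.50016127],
       [  0.        ,   0.        ,   1.        ]]), 'eye': array([0.51301987, 0.73479315, 0.9782087 ]), 'orientation': array([ 0.08339443, -2.90436802,  1.19281169])}
top {'K': array([[381.33868705,   0.        , 314.39814795],
       [  0.        , 381.33868705, 192.84100914],
       [  0.        ,   0.        ,   1.        ]]), 'eye': array([ 0.48807161, -0.0957396 ,  1.1577989 ]), 'orientation': array([-2.19968454,  2.19017839, -0.04519069])}
wrist {'K': array([[312.49358114,   0.        , 318.14142907],
       [  0.        , 312.49358114, 197.81537663],
       [  0.        ,   0.        ,   1.        ]]), 'eye': array([0.1415933 , 0.63900394, 0.37349267]), 'orientation': array([2.34645739, 1.65913624, 0.26214021])}
{'clock': 0.15, 'joint_positions': array([ 1.18441260e+00,  4.80694110e-01,  1.59669077e+00, -2.45126879e-05,
        1.06512950e+00, -4.65857463e-02]), 'joint_vel': array([-0.00116745, -0.00314911, -0.00326514, -0.00102574,  0.00040908,
        0.00229055]), 'effort': array([ 7.34916812e-04, -9.51152301e+01, -4.30453312e+01,  1.79383273e-04,
        8.20680696e-03, -6.09406516e-05]), 'eef_pos': array([0.21656523, 0.61271252, 0.40422995]), 'tool_rot': array([-1.35153122, -0.95479436,  0.95606026]), 'contact_force': array([ 0.93970594, -0.02022879,  0.84706156]), 'torque': array([ 0.00651203,  0.01148049, -0.03853876]), 'finger_gap': 0.08577394405634288}
```

View pics/side0.png

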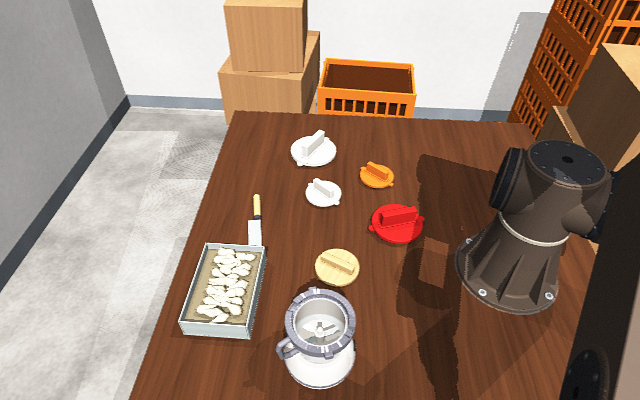

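View pics/top0.png

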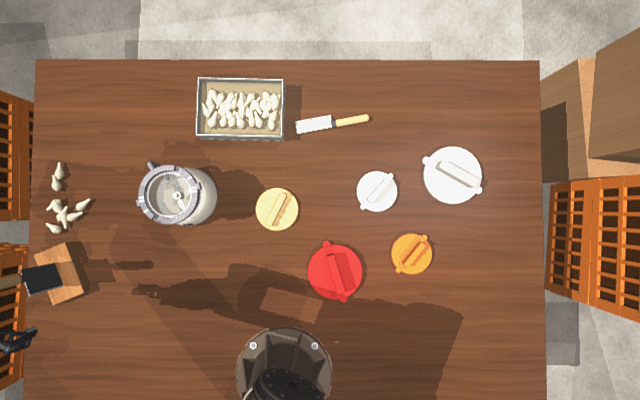

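View pics/wrist0.png

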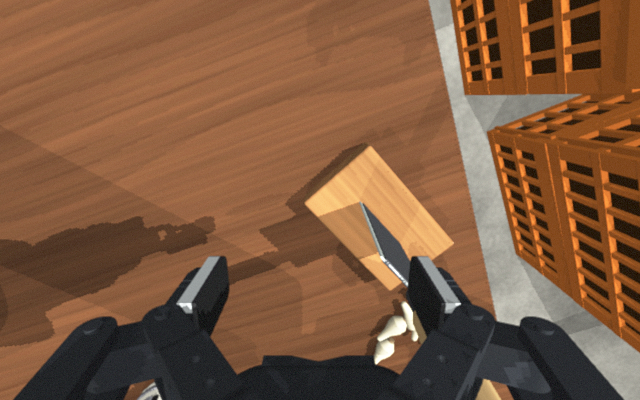

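The candidates in the top view are: small white (377,191), large white (453,175), orange (411,254), red (335,271) and the wooden drop-lid (277,209). The meant lid is not orange or red and is the smaller white one, so it is (377,191). I'll confirm it in an enlarged crop.

```bash
cat > h.py <<'E'
import numpy as np,cv2
from scipy.spatial.transform import Rotation as R
from workcell import ctrl,get_image,camera_params
def ray(p,uv):
    d=np.linalg.inv(p["K"])@np.array([uv[0],uv[1],1.]);return p["eye"],R.from_rotvec(p["orientation"]).as_matrix()@d
def onz(p,uv,z):
    e,d=ray(p,uv);return e+d*(z-e[2])/d[2]
def proj(p,X):
    c=R.from_rotvec(p["orientation"]).as_matrix().T@(np.asarray(X)-p["eye"]);c=p["K"]@c;return c[:2]/c[2]
E
python3 - <<'E'
from h import *
im=cv2.imread("pics/top0.png")
c=im[145:225,345:495]; 
d=im[150:240,120:230]
cv2.imwrite("pics/lidcrop.png",cv2.resize(c,(750,400),interpolation=cv2.INTER_CUBIC))
cv2.imwrite("pics/bowlcrop.png",cv2.resize(d,(715,585),interpolation=cv2.INTER_CUBIC))
s=cv2.imread("pics/side0.png")[280:390,270:365]
cv2.imwrite("pics/bowlside.png",cv2.resize(s,None,fx=5,fy=5,interpolation=cv2.INTER_CUBIC))
p=camera_params("top")
for nm,uv in dict(small=(377,191),big=(453,175),drop=(277,209)).items(): print(nm,onz(p,uv,.01))
print("bowl",onz(p,(172,194),.178))
s=ctrl.state();print(R.from_rotvec(s['tool_rot']).as_matrix())
E
```

```text
small [ 0.54822224 -0.27757191  0.01      ]
big [ 0.59746242 -0.50656518  0.01      ]
drop [0.49273374 0.02322352 0.01      ]
bowl [0.52947333 0.2769216  0.178     ]
[[ 3.33285272e-01 -3.27480741e-04 -9.42825976e-01]
 [ 9.42825582e-01 -8.61856727e-04  3.33285432e-01]
 [-9.21725470e-04 -9.99999575e-01  2.15130669e-05]]
```

View pics/lidcrop.png

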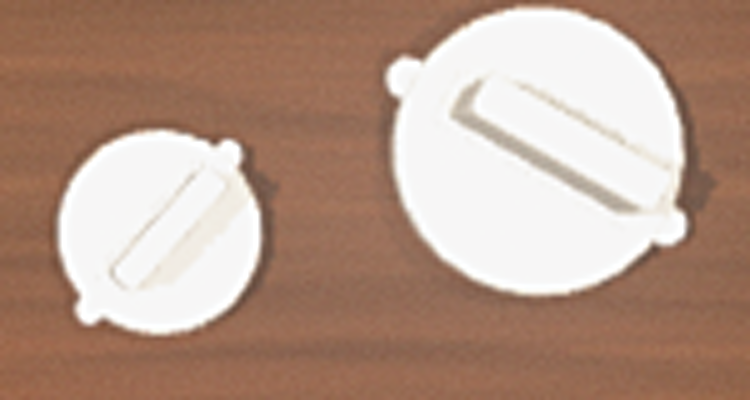

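View pics/bowlcrop.png

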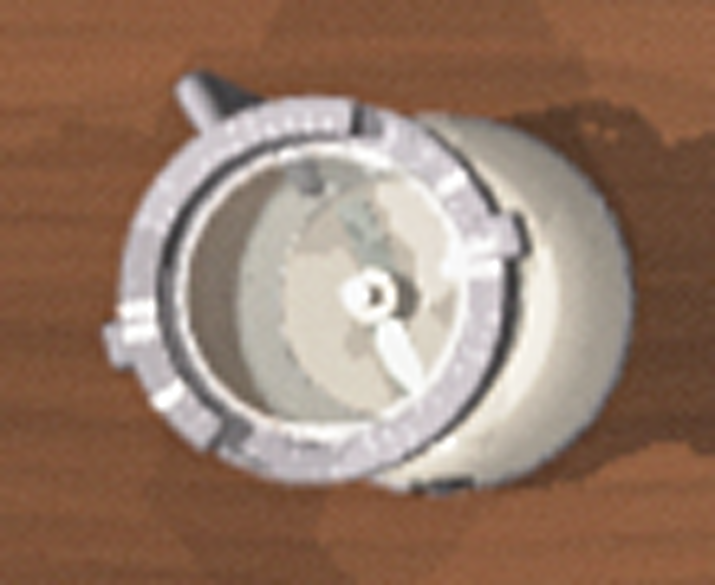

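View pics/bowlside.png

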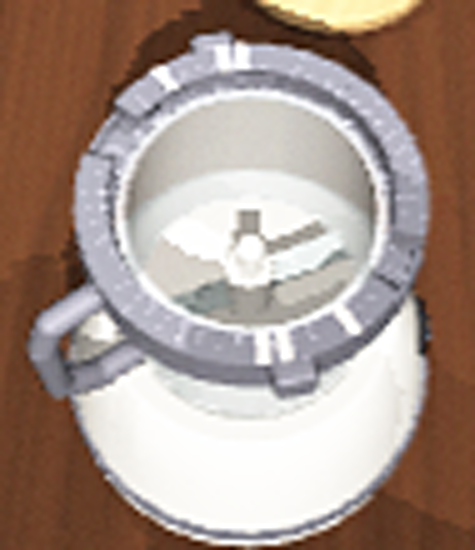

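The crop shows the small white lid: the disc at about (377,191), the lugs at about (391,175) and (363,207), and a 41 px disc ≈ 120 mm. The bowl's notches are at about (176,168) and (155,218) in the top view, with the single line clockwise of each.

```bash
cat > m.py <<'E'
from h import *
def lidfit(n,im,box,zd,zl):
    # white contour -> world plane -> circle + lugs
    p=camera_params(n); x0,y0,x1,y1=box
    f=4
    c=cv2.resize(im[y0:y1,x0:x1],None,fx=f,fy=f,interpolation=cv2.INTER_CUBIC)
    m=(c.min(2)>165).astype(np.uint8)
    cs,_=cv2.findContours(m,cv2.RETR_EXTERNAL,cv2.CHAIN_APPROX_NONE)
    k=max(cs,key=cv2.contourArea)[:,0,:]
    uv=(k+0.5)/f-0.5+np.array([x0,y0])
    W=np.array([onz(p,q,zd)[:2] for q in uv])
    return W
E
python3 - <<'E'
from m import *
from scipy.optimize import least_squares
def circ(P,c0,r0):
    return least_squares(lambda q:np.hypot(*(P-q[:2]).T)-q[2],[*c0,r0],loss='soft_l1',f_scale=.001).x
for n,box in (("top",(350,160,405,225)),("side",(298,172,350,213))):
    im=cv2.imread(f"pics/{n}0.png")
    W=lidfit(n,im,box,.0155,0)   # disc+lugs silhouettes; disc 8..18, lugs 8..13
    q=circ(W,np.median(W,0),.06); r=np.hypot(*(W-q[:2]).T)
    print(n,q, r.max())
    a=np.arctan2(*(W-q[:2]).T[::-1]); s=r>q[2]+.005
    for aa,rr in zip(a[s][::6],r[s][::6]): print(np.round(np.degrees(aa)),round(rr,4),end='; ')
    d=(2*a[s]); print("\naxis deg",np.degrees(np.arctan2(np.sin(d).mean(),np.cos(d).mean())/2))
pt=camera_params("top")
def cr(u,v): return (120+(u+.5)/6.5-.5,150+(v+.5)/6.5-.5)
# collar outer edge points in crop, top
for pts in [[(122,280),(200,130),(300,97),(480,190),(505,300),(450,400),(300,480),(180,405)]]:
    W=np.array([onz(pt,cr(*q),.178)[:2] for q in pts]); q=circ(W,W.mean(0),.076);print("collar",q,np.hypot(*(W-q[:2]).T))
N=[onz(pt,cr(*u),.178)[:2] for u in ((366,118),(230,438))]; print(N,np.degrees(np.arctan2(*(N[0]-N[1])[::-1])),np.linalg.norm(N[0]-N[1]),(N[0]+N[1])/2)
M=[onz(pt,cr(*u),.178)[:2] for u in ((450,190),(165,400))]; print(M,np.degrees(np.arctan2(*(M[0]-M[1])[::-1])),np.linalg.norm(M[0]-M[1]),(M[0]+M[1])/2)
ps=camera_params("side")
cs=lambda u,v:(270+(u+.5)/5-.5,280+(v+.5)/5-.5)
N=[onz(ps,cs(*u),.178)[:2] for u in ((110,135),(405,262))]; print('side',N,np.degrees(np.arctan2(*(N[1]-N[0])[::-1])),np.linalg.norm(N[0]-N[1]),(N[0]+N[1])/2)
M=[onz(ps,cs(*u),.178)[:2] for u in ((163,78),(348,320))]; print(M,np.degrees(np.arctan2(*(M[1]-M[0])[::-1])),np.linalg.norm(M[0]-M[1]),(M[0]+M[1])/2)
E
```

```text
top [ 0.54821648 -0.27496101  0.06068653] 0.07102114626396853
131.0 0.066; 134.0 0.0691; 138.0 0.0707; 142.0 0.0701; 145.0 0.0662; -45.0 0.0687; -42.0 0.071; -38.0 0.0698; -35.0 0.0665; 
axis deg -41.64450329299011
side [ 0.54533369 -0.27177333  0.06273131] 0.08065097044316014
-67.0 0.0807; -62.0 0.0764; -57.0 0.0721; -43.0 0.0693; -37.0 0.0688; 132.0 0.0709; 136.0 0.0724; 142.0 0.07; -76.0 0.0708; -73.0 0.077; -70.0 0.0796; 
axis deg -55.578975944649535
collar [0.53184247 0.28807309 0.07548551] [0.07590219 0.07629641 0.07425235 0.07546075 0.07675369 0.07217687
 0.0781371  0.07093536]
[array([0.59749329, 0.26835222]), array([0.47021147, 0.31951335])] -21.89773921776365 0.13717916813533243 [0.53385238 0.29393279]
[array([0.56890895, 0.23430588]), array([0.48510578, 0.34566377])] -53.03645035036889 0.13936839760084574 [0.52700736 0.28998482]
side [array([0.59014204, 0.26443865]), array([0.46042023, 0.31677058])] 158.03003725154178 0.13987986818257003 [0.52528114 0.29060461]
[array([0.56940907, 0.2342259 ]), array([0.48376752, 0.34384111])] 128.0002461923475 0.13910417102924616 [0.52658829 0.28903351]
```

```bash
cat > plan.py <<'E'
from h import *
def rows(pos,yaw,tilt=None):
    """print shift/turn units to reach TCP pos with tool x at yaw deg, y down"""
    s=ctrl.state();Rm=R.from_rotvec(s['tool_rot']).as_matrix()
    y=np.radians(yaw);X=np.array([np.cos(y),np.sin(y),0]);Y=np.array([0,0,-1.]);G=np.c_[X,Y,np.cross(X,Y)]
    w=R.from_matrix(Rm.T@G).as_rotvec(degrees=True); d=Rm.T@(np.array(pos)-s['eef_pos'])
    print('t',round(s['clock'],2),'pos',s['eef_pos'].round(4),'yaw',np.degrees(np.arctan2(Rm[1,0],Rm[0,0])).round(2),'tiltdeg',np.degrees(np.arccos(min(1,-Rm[2,1]))).round(2),'F',s['contact_force'].round(1),'gap',round(s['finger_gap'],4),'q',s['joint_positions'].round(2))
    print('turn units',(w/60).round(4),'shift units',(d/.15).round(4))
E
python3 - <<'E'
from h import *
s=ctrl.state();Rm=R.from_rotvec(s['tool_rot']).as_matrix();p=camera_params("wrist");C=R.from_rotvec(p['orientation']).as_matrix()
print("cam axes in tool (cols x,y,z)\n",(Rm.T@C).round(3),Rm.T@(p['eye']-s['eef_pos']))
from plan import rows
rows((.38,.25,.40),48.4); rows((.547,-.2745,.30),48.4)
E
```

```text
cam axes in tool (cols x,y,z)
 [[ 1.    -0.     0.001]
 [-0.001 -0.309  0.951]
 [-0.    -0.951 -0.309]] [-0.00013494  0.03065786  0.07944557]
t 0.15 pos [0.2166 0.6127 0.4042] yaw 70.53 tiltdeg 0.05 F [ 0.9 -0.   0.8] gap 0.0858 q [ 1.18  0.48  1.6  -0.    1.07 -0.05]
turn units [ 1.000e-04  3.689e-01 -9.000e-04] shift units [-1.9167  0.0299 -1.8332]
t 0.15 pos [0.2166 0.6127 0.4042] yaw 70.53 tiltdeg 0.05 F [ 0.9 -0.   0.8] gap 0.0858 q [ 1.18  0.48  1.6  -0.    1.07 -0.05]
turn units [ 1.000e-04  3.689e-01 -9.000e-04] shift units [-4.8417  0.6992 -4.0483]
```

```bash
python3 -m handwheel '[0,0,0,-0.13,0,-0.25,1, 0,0,0,-0.26,0,-0.5,1, 0,0,0,-0.39,0,-0.75,1, 0,0,0,-0.5,0,-1,1, 0,0,0,-0.5,0,-1,1]'
python3 -m handwheel '[0,0,0,-0.13,0,-0.25,1, 0,0,0,-0.26,0,-0.5,1, 0,0,0,-0.39,0,-0.75,1, 0,0,0,-0.5,0,-1,1, 0,0,0,-0.5,0,-1,1]'
python3 -c "
from plan import *
rows((.49,.323,.42),48.4)"
```

```text
clock: 0.78
eef_pos: [0.3347, 0.4904, 0.4046]
tool_rot: [-1.353, -0.953, 0.954]
contact_force: [-0.1, 1.8, 0.2]
finger_gap: 0.0853
clock: 1.4
eef_pos: [0.4508, 0.3704, 0.4046]
tool_rot: [-1.352, -0.954, 0.954]
contact_force: [-0.8, 0.1, 0.6]
finger_gap: 0.0856
t 1.4 pos [0.4508 0.3704 0.4046] yaw 70.4 tiltdeg 0.01 F [-0.8  0.1  0.6] gap 0.0856 q [ 0.64  0.39  1.75 -0.    1.   -0.59]
turn units [ 2.000e-04  3.667e-01 -1.000e-04] shift units [-0.21   -0.1029 -0.3525]
```

```bash
python3 -m handwheel '[0,0.15,0,-0.1,-0.05,-0.15,1, 0,0.3,0,-0.2,-0.1,-0.3,1, 0,0.367,0,-0.21,-0.1,-0.35,1, 0,0.367,0,-0.21,-0.1,-0.35,1, 0,0.367,0,-0.21,-0.1,-0.35,1]'
python3 -c "
from plan import *
import pickle
rows((.49,.323,.42),48.4)
p=camera_params('wrist');im=get_image('wrist')
pickle.dump(p,open('w1.pkl','wb'));cv2.imwrite('pics/w1.png',im[:,:,::-1])"
```

```text
clock: 2.02
eef_pos: [0.4878, 0.325, 0.4195]
tool_rot: [-1.467, -0.663, 0.664]
contact_force: [0.3, -0.6, -0.6]
finger_gap: 0.0854
t 2.02 pos [0.4878 0.325  0.4195] yaw 48.66 tiltdeg 0.03 F [ 0.3 -0.6 -0.6] gap 0.0854 q [ 0.54  0.38  1.73  0.    1.04 -0.31]
turn units [-0.0004  0.0043 -0.0004] shift units [-0.0004 -0.0036 -0.0202]
```

View pics/w1.png

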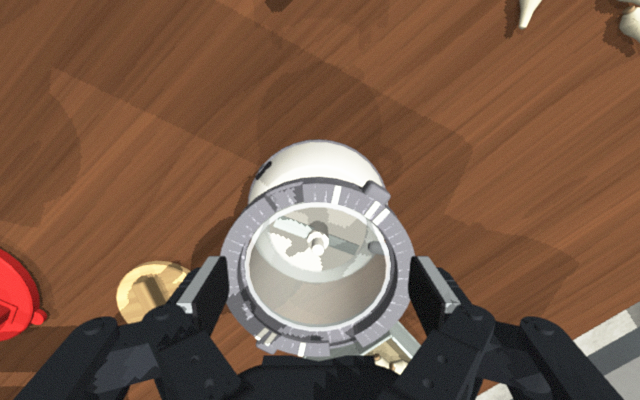

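```bash
python3 -c "
import cv2
im=cv2.imread('pics/w1.png')[170:365,215:420]
cv2.imwrite('pics/w1c.png',cv2.resize(im,None,fx=3,fy=3,interpolation=cv2.INTER_CUBIC))"
```

```text
(no output)
```

View pics/w1c.png

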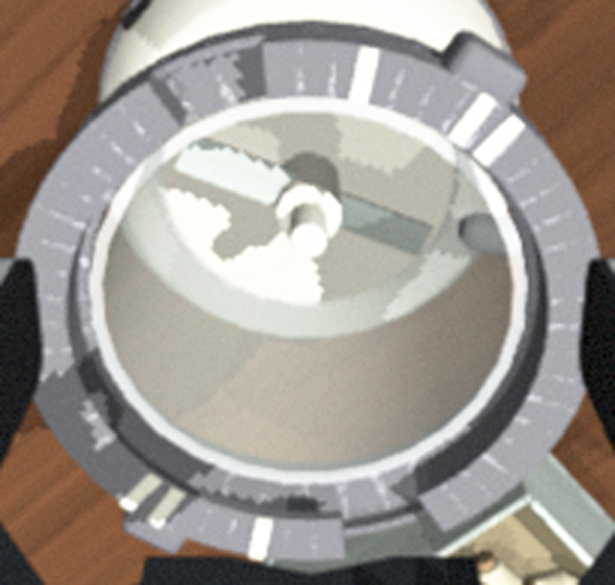

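```bash
cat > b.py <<'E'
from h import *
import pickle
from scipy.optimize import least_squares
p=pickle.load(open('w1.pkl','rb'))
f=lambda u,v:(215+(u+.5)/3-.5,170+(v+.5)/3-.5)
w=lambda q,z:onz(p,f(*q),z)[:2]
im=cv2.imread('pics/w1.png')
def circ(W):
    return least_squares(lambda q:np.hypot(*(W-q[:2]).T)-q[2],[*W.mean(0),.056],loss='soft_l1',f_scale=.001).x
ring=[(90,285),(105,215),(160,145),(240,108),(310,98),(400,112),(480,165),(522,240),(526,300),(500,370),(440,430),(360,470),(300,477),(200,450),(120,375)]
W=np.array([w(q,.168) for q in ring]);q=circ(W);print('rim ring',q,(np.hypot(*(W-q[:2]).T)-q[2]).round(4))
col=[(20,260),(60,170),(150,80),(300,40),(575,190),(597,250),(590,340),(540,440),(45,380)]
W=np.array([w(q,.178) for q in col]);q=circ(W);print('collar out',q,(np.hypot(*(W-q[:2]).T)-q[2]).round(4))
for nm,a,b in (('pulse',(365,75),(261,538)),('notchL/R',(215,72),(387,522))):
    A,B=w(a,.178),w(b,.178);print(nm,A,B,(A+B)/2,np.linalg.norm(A-B),np.degrees(np.arctan2(*(A-B)[::-1])))
for n in ('top','side'): pass
E
python3 b.py
```

```text
rim ring [0.52648204 0.2900705  0.05764393] [ 0.0006  0.0005  0.0002 -0.0011 -0.0011 -0.      0.0006  0.0009  0.0006
 -0.0005 -0.0017 -0.0001  0.0005  0.     -0.0005]
collar out [0.52563303 0.29164436 0.07322524] [ 0.0015 -0.0003  0.0001 -0.0007  0.0002  0.0008 -0.0004 -0.0001 -0.0004]
pulse [0.48601843 0.34348591] [0.57043886 0.23361258] [0.52822864 0.28854924] 0.13856030251332563 127.53662701473765
notchL/R [0.46212404 0.31745939] [0.5895212  0.26368196] [0.52582262 0.29057067] 0.13828249392264397 157.11421108816063
```

```bash
python3 -m handwheel '[0,0,0,-0.23,0,-0.25,1, 0,0,0,-0.46,0,-0.5,1, 0,0,0,-0.69,0,-0.74,1, 0,0,0,-0.92,0,-0.98,1, 0,0,0,-0.92,0,-0.98,1]' | grep -E "clock|eef"
python3 -m handwheel '[0,0,0,-0.23,0,-0.25,1, 0,0,0,-0.46,0,-0.5,1, 0,0,0,-0.69,0,-0.74,1, 0,0,0,-0.92,0,-0.98,1, 0,0,0,-0.92,0,-0.98,1]'| grep -E "clock|eef"
python3 -m handwheel '[0,0,0,-0.23,0.1,-0.25,1, 0,0,0,-0.46,0.2,-0.5,1, 0,0,0,-0.69,0.3,-0.74,1, 0,0,0,-0.9,0.38,-0.97,1, 0,0,0,-0.9,0.38,-0.97,1]'| grep -E "clock|eef"
python3 -c "
from plan import *
import pickle
rows((.547,-.2745,.36),48.4)
p=camera_params('wrist');im=get_image('wrist')
pickle.dump(p,open('w2.pkl','wb'));cv2.imwrite('pics/w2.png',im[:,:,::-1])"
```

```text
clock: 2.7
eef_pos: [0.5071, 0.1214, 0.4198]
clock: 3.32
eef_pos: [0.5263, -0.0789, 0.4196]
clock: 3.95
eef_pos: [0.546, -0.2758, 0.3614]
t 3.95 pos [ 0.546  -0.2758  0.3614] yaw 48.46 tiltdeg 0.06 F [0.7 0.3 0. ] gap 0.0852 q [-0.52  0.47  1.73  0.    0.94 -1.36]
turn units [-0.001   0.001  -0.0002] shift units [0.0107 0.0094 0.0007]
```

View pics/w2.png

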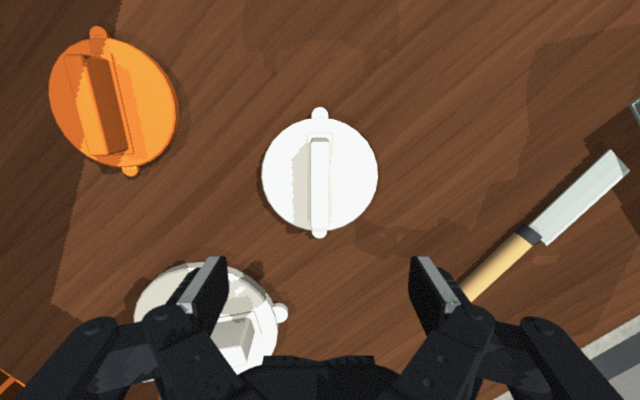

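```bash
cat > l.py <<'E'
from h import *
import pickle
from scipy.optimize import least_squares
p=pickle.load(open('w2.pkl','rb'));im=cv2.imread('pics/w2.png')
x0,y0,x1,y1=240,90,400,255
c=cv2.resize(im[y0:y1,x0:x1],None,fx=4,fy=4,interpolation=cv2.INTER_CUBIC)
m=(c.min(2)>150).astype(np.uint8)
k=max(cv2.findContours(m,cv2.RETR_EXTERNAL,cv2.CHAIN_APPROX_NONE)[0],key=cv2.contourArea)[:,0,:]
uv=(k+.5)/4-.5+[x0,y0]
for z in (.018,.015):
    W=np.array([onz(p,q,z)[:2] for q in uv])
    q=least_squares(lambda q:np.hypot(*(W-q[:2]).T)-q[2],[*W.mean(0),.06],loss='soft_l1',f_scale=.0005).x
    r=np.hypot(*(W-q[:2]).T);print(z,q,r.max())
W=np.array([onz(p,q,.0125)[:2] for q in uv]); r=np.hypot(*(W-q[:2]).T);a=np.arctan2(*(W-q[:2]).T[::-1])
A=[]
for s in (np.radians(-42),np.radians(138)):
    d=np.angle(np.exp(1j*(a-s)));i=(abs(d)<.25)&(r>.0655);A.append(W[i].mean(0));print(W[i].mean(0),r[i].max(),np.degrees(a[i].mean()))
print('axis',np.degrees(np.arctan2(*(A[0]-A[1])[::-1])),'mid',(A[0]+A[1])/2)
# bar top edges
cv2.imwrite('pics/w2c.png',cv2.resize(im[y0:y1,x0:x1],None,fx=3.5,fy=3.5,interpolation=cv2.INTER_CUBIC))
E
python3 l.py
```

```text
0.018 [ 0.54619139 -0.27436456  0.05965831] 0.06973079474113995
0.015 [ 0.54676473 -0.27485446  0.06022969] 0.07039968208261471
[ 0.59808411 -0.32057019] 0.07047699804202465 -41.69391090207581
[ 0.49547744 -0.22940119] 0.07032918514257472 138.45051439101897
axis -41.6220192487414 mid [ 0.54678077 -0.27498569]
```

View pics/w2c.png

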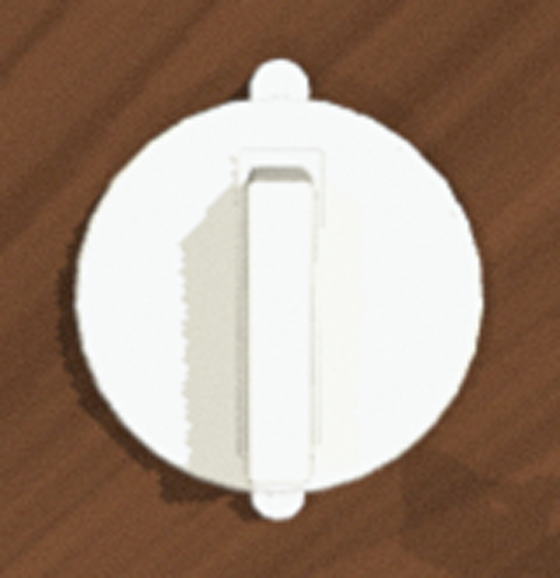

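The enlarged crop shows one white disc with a bar and two lugs on the bar's line. Its radius is 60 mm and the lug reach 70 mm, which match the small lid. Now I'll descend.

```bash
python3 -m handwheel '[0,0,0,0,0.3,0,1, 0,0,0,0.007,0.6,0.004,1, 0,0,0,0.007,0.8,0.004,1, 0,0,0,0.007,0.9,0.004,1, 0,0,0,0.007,0.9,0.004,1]'
python3 -c "
from plan import *
rows((.5465,-.2747,.197),48.4)"
```

```text
clock: 4.62
eef_pos: [0.5459, -0.2724, 0.2275]
tool_rot: [-1.466, -0.662, 0.663]
contact_force: [-0.1, -0.1, -0.3]
finger_gap: 0.0854
t 4.62 pos [ 0.5459 -0.2724  0.2275] yaw 48.58 tiltdeg 0.06 F [-0.1 -0.1 -0.3] gap 0.0854 q [-0.51  0.64  1.83  0.    0.67 -1.36]
turn units [-0.0011  0.0031 -0.0001] shift units [-0.0087  0.2033 -0.0132]
```

```bash
python3 -m handwheel '[0,0.003,0,-0.009,0.1,-0.013,1, 0,0.003,0,-0.009,0.2,-0.013,1, 0,0.003,0,-0.009,0.2,-0.013,1, 0,0.003,0,-0.009,0.2,-0.013,1, 0,0.003,0,-0.009,0.2,-0.013,1]'
python3 -c "
from plan import *
rows((.5465,-.2747,.197),48.4)"
```

```text
clock: 5.25
eef_pos: [0.5464, -0.2761, 0.1981]
tool_rot: [-1.469, -0.659, 0.659]
contact_force: [1.1, 0.5, 0.1]
finger_gap: 0.0855
t 5.25 pos [ 0.5464 -0.2761  0.1981] yaw 48.32 tiltdeg 0.03 F [1.1 0.5 0.1] gap 0.0855 q [-0.52  0.69  1.83  0.    0.62 -1.36]
turn units [ 0.0005 -0.0013  0.0001] shift units [0.0074 0.0073 0.0053]
```

```bash
python3 -m handwheel '[0,0,0,0,0,0,0, 0,0,0,0,0,0,0, 0,0,0,0,0,0,0, 0,0,0,0,0,0,0, 0,0,0,0,0,0,0]'
python3 -m handwheel '[0,0,0,0,0,0,0, 0,0,0,0,0,0,0, 0,0,0,0,0,0,0, 0,0,0,0,0,0,0, 0,0,0,0,0,0,0]'
python3 -c "
from plan import *
rows((.5465,-.2747,.197),48.4)"
```

```text
clock: 5.88
eef_pos: [0.5463, -0.276, 0.1979]
tool_rot: [-1.469, -0.659, 0.659]
contact_force: [-0.8, -0.0, 4.8]
finger_gap: 0.0173
clock: 6.5
eef_pos: [0.5463, -0.276, 0.1979]
tool_rot: [-1.469, -0.659, 0.659]
contact_force: [-1.0, -0.1, 5.4]
finger_gap: 0.0173
t 6.5 pos [ 0.5463 -0.276   0.1979] yaw 48.33 tiltdeg 0.02 F [-1.  -0.1  5.4] gap 0.0173 q [-0.52  0.69  1.83 -0.    0.62 -1.36]
turn units [ 0.0003 -0.0012  0.    ] shift units [0.0073 0.0059 0.0046]
```

```bash
python3 -m handwheel '[0,0,0,0,-0.1,0,0, 0,0,0,0,-0.3,0,0, 0,0,0,0,-0.6,0,0, 0,0,0,0,-1,0,0, 0,0,0,0,-1,0,0]'
python3 -m handwheel '[0,0,0,0,-0.2,0,0, 0,0,0,0,-0.4,0,0, 0,0,0,0,-0.6,0,0, 0,0,0,0,-0.6,0,0, 0,0,0,0,-0.6,0,0]'
python3 -c "
from plan import *
import pickle
rows((.5464,-.2760,.44),48.4)
p=camera_params('wrist');im=get_image('wrist')
pickle.dump(p,open('w3.pkl','wb'));cv2.imwrite('pics/w3.png',im[:,:,::-1])
for n in ('side','top'): cv2.imwrite('pics/%s3.png'%n,get_image(n)[:,:,::-1])
"
```

```text
clock: 7.12
eef_pos: [0.5474, -0.2765, 0.3531]
tool_rot: [-1.475, -0.663, 0.656]
contact_force: [0.6, -0.6, -2.1]
finger_gap: 0.0169
clock: 7.75
eef_pos: [0.5458, -0.2757, 0.4366]
tool_rot: [-1.467, -0.658, 0.66]
contact_force: [0.1, -0.1, -2.7]
finger_gap: 0.0172
t 7.75 pos [ 0.5458 -0.2757  0.4366] yaw 48.33 tiltdeg 0.09 F [ 0.1 -0.1 -2.7] gap 0.0172 q [-0.52  0.4   1.65  0.    1.1  -1.36]
turn units [-0.0015 -0.0011 -0.0003] shift units [ 0.001  -0.0228 -0.0042]
```

View pics/w3.png

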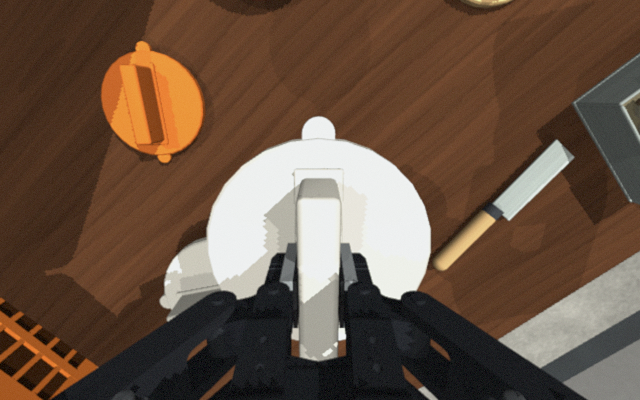

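View pics/side3.png

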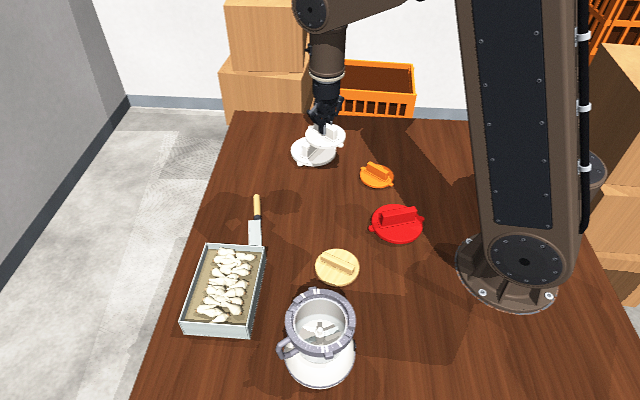

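```bash
cat > held.py <<'E'
from h import *
import pickle,sys
from scipy.optimize import least_squares
# usage: held.py tag tcpz tcpx tcpy
tag=sys.argv[1];T=np.array([float(v) for v in sys.argv[2:5]]);yaw=float(sys.argv[5])
p=pickle.load(open(tag+'.pkl','rb'));im=cv2.imread('pics/'+tag+'.png')
m=((im.min(2)>150)).astype(np.uint8)
m[:100]=0;m[330:]=0;m[:,:190]=0;m[:,450:]=0
k=max(cv2.findContours(m,cv2.RETR_EXTERNAL,cv2.CHAIN_APPROX_NONE)[0],key=cv2.contourArea)[:,0,:]
k=k[(k[:,1]<230)]
y=np.radians(yaw);X=np.array([np.cos(y),np.sin(y)]);Z=np.array([-X[1],X[0]])
for off in (.1799,):
    W=np.array([onz(p,q,T[2]-off)[:2] for q in k])
    rr=np.hypot(*(W-T[:2]).T);
    q=least_squares(lambda q:np.hypot(*(W-q[:2]).T)-q[2],[*T[:2],.06],loss='soft_l1',f_scale=.0005).x
    d=q[:2]-T[:2];print('disc',q,'off x,z',d@X,d@Z)
L=np.array([onz(p,q,T[2]-.1849)[:2] for q in k]);i=np.hypot(*(L-q[:2]).T)>.0655
l=L[i].mean(0)-q[:2];print('lug max',np.hypot(*(L-q[:2]).T).max(),'bar angle',np.degrees(np.arctan2(*l[::-1])),'rel tool z',np.degrees(np.arctan2(l[1],l[0]))-yaw-90)
E
python3 held.py w3 .5458 -.2757 .4366 48.33
```

```text
disc [ 0.54516613 -0.27488343  0.05912297] off x,z 0.00018854445455491453 0.001016375948164804
lug max 0.069776814772224 bar angle 138.86305514281537 rel tool z 0.5330551428153711
```

```bash
python3 -m handwheel '[0,0,0,0.23,0,0.22,0, 0,0,0,0.46,0,0.43,0, 0,0,0,0.69,0,0.65,0, 0,0,0,0.91,0,0.865,0, 0,0,0,0.91,0,0.865,0]' | grep -E "clock|eef|gap"
python3 -m handwheel '[0,0,0,0.23,0,0.22,0, 0,0,0,0.46,0,0.43,0, 0,0,0,0.69,0,0.65,0, 0,0,0,0.91,0,0.865,0, 0,0,0,0.91,0,0.865,0]' | grep -E "clock|eef|gap"
python3 -m handwheel '[0,-0.1,0,0.2,0,0.2,0, 0,-0.2,0,0.4,0,0.4,0, 0,-0.32,0,0.6,0,0.6,0, 0,-0.32,0,0.8,0,0.8,0, 0,-0.32,0,0.9,0,0.86,0]' | grep -E "clock|eef|gap"
python3 -c "
from plan import *
rows((.5278,.2893,.420),67.6)
"
```

```text
clock: 8.52
eef_pos: [0.5396, -0.085, 0.437]
finger_gap: 0.017
clock: 9.15
eef_pos: [0.5338, 0.1025, 0.4371]
finger_gap: 0.0174
clock: 9.78
eef_pos: [0.5275, 0.288, 0.4371]
finger_gap: 0.0175
t 9.78 pos [0.5275 0.288  0.4371] yaw 67.58 tiltdeg 0.04 F [ 1.  -1.7 -2. ] gap 0.0175 q [ 0.45  0.38  1.68 -0.    1.09 -0.73]
turn units [-0.0004 -0.0004 -0.0005] shift units [0.0089 0.1141 0.0015]
```

```bash
python3 -m handwheel '[0,0,0,0.008,0.1,0,0, 0,0,0,0.008,0.2,0,0, 0,0,0,0.008,0.24,0,0, 0,0,0,0.008,0.24,0,0, 0,0,0,0.008,0.24,0,0]'
python3 -c "
from plan import *
import pickle
rows((.5278,.2893,.3579),67.6)
p=camera_params('wrist');im=get_image('wrist')
pickle.dump(p,open('w4.pkl','wb'));cv2.imwrite('pics/w4.png',im[:,:,::-1])
for n in ('side',): cv2.imwrite('pics/%s4.png'%n,cv2.resize(get_image(n)[200:400,240:440,::-1],(600,600),interpolation=cv2.INTER_CUBIC))
"
```

```text
clock: 10.4
eef_pos: [0.5279, 0.288, 0.4021]
tool_rot: [-1.37, -0.916, 0.915]
contact_force: [-0.1, -0.3, -1.5]
finger_gap: 0.0171
t 10.4 pos [0.5279 0.288  0.4021] yaw 67.51 tiltdeg 0.03 F [-0.1 -0.3 -1.5] gap 0.0171 q [ 0.45  0.41  1.72 -0.    1.01 -0.73]
turn units [ 0.0004 -0.0015  0.0003] shift units [0.0078 0.2945 0.0044]
```

View pics/w4.png

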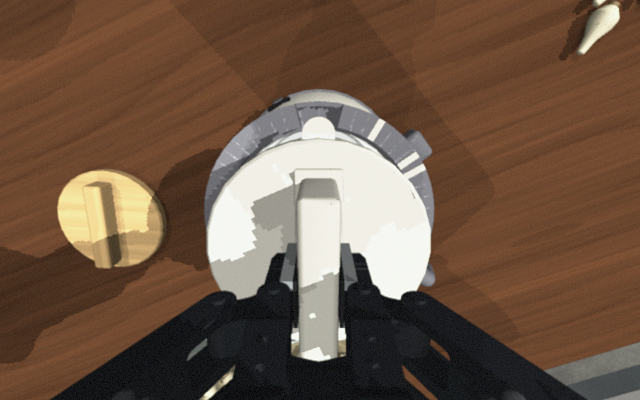

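View pics/side4.png

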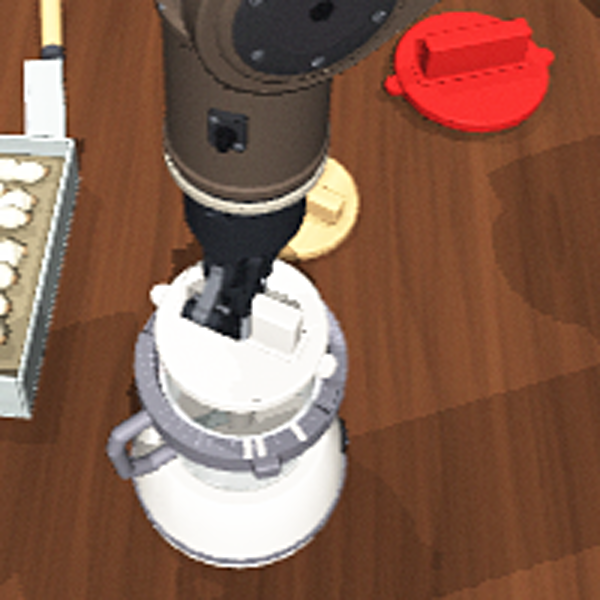

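```bash
python3 -m handwheel '[0,-0.001,0,0.007,0.05,0.004,0, 0,-0.001,0,0.007,0.1,0.004,0, 0,-0.001,0,0.007,0.15,0.004,0, 0,-0.001,0,0.007,0.18,0.004,0, 0,-0.001,0,0.007,0.2,0.004,0]'
python3 -m handwheel '[0,0,0,0,0.01,0,0, 0,0,0,0,0.02,0,0, 0,0,0,0,0.03,0,0, 0,0,0,0,0.04,0,0, 0,0,0,0,0.04,0,0]'
python3 -c "
from plan import *
rows((.5278,.2893,.3579),67.6);print(ctrl.state()['torque'])
"
```

```text
clock: 11.12
eef_pos: [0.5276, 0.2894, 0.3713]
tool_rot: [-1.369, -0.916, 0.917]
contact_force: [0.1, 0.0, -1.2]
finger_gap: 0.0171
clock: 11.75
eef_pos: [0.5275, 0.2894, 0.3656]
tool_rot: [-1.369, -0.916, 0.917]
contact_force: [-0.3, 0.4, -1.5]
finger_gap: 0.0169
t 11.75 pos [0.5275 0.2894 0.3656] yaw 67.59 tiltdeg 0.01 F [-0.3  0.4 -1.5] gap 0.0169 q [ 0.45  0.45  1.75  0.    0.94 -0.73]
turn units [-0.0001 -0.0001 -0.0001] shift units [-0.0001  0.0514 -0.0019]
[ 0.00285103 -0.02027437 -0.02949408]
```

```bash
python3 -m handwheel '[0,0,0,0,0.006,0,0, 0,0,0,0,0.012,0,0, 0,0,0,0,0.02,0,0, 0,0,0,0,0.027,0,0, 0,0,0,0,0.027,0,0]'
python3 -c "
from plan import *
rows((.5278,.2893,.3579),67.6);print(ctrl.state()['torque'])
"
```

```text
clock: 12.38
eef_pos: [0.5276, 0.2894, 0.3615]
tool_rot: [-1.369, -0.916, 0.917]
contact_force: [0.3, -0.0, -1.7]
finger_gap: 0.0172
t 12.38 pos [0.5276 0.2894 0.3615] yaw 67.59 tiltdeg 0.01 F [ 0.3 -0.  -1.7] gap 0.0172 q [ 0.45  0.46  1.75 -0.    0.93 -0.73]
turn units [-0.0001 -0.0001 -0.0001] shift units [-0.0002  0.0242 -0.0018]
[-0.05113505 -0.0690886   0.00900205]
```

```bash
python3 -m handwheel '[0,0,0,0,0.005,0,0, 0,0,0,0,0.01,0,0, 0,0,0,0,0.015,0,0, 0,0,0,0,0.02,0,0, 0,0,0,0,0.02,0,0]'
python3 -m handwheel '[0,0,0,0,0.003,0,0, 0,0,0,0,0.006,0,0, 0,0,0,0,0.008,0,0, 0,0,0,0,0.008,0,0, 0,0,0,0,0.008,0,0]'
python3 -c "
from plan import *
rows((.5278,.2893,.3579),67.6);print(ctrl.state()['torque'])
"
```

```text
clock: 13.0
eef_pos: [0.5276, 0.2894, 0.3586]
tool_rot: [-1.369, -0.917, 0.916]
contact_force: [1.1, -3.1, -1.4]
finger_gap: 0.017
clock: 13.62
eef_pos: [0.5276, 0.2894, 0.3579]
tool_rot: [-1.369, -0.917, 0.916]
contact_force: [-2.2, -2.9, 7.3]
finger_gap: 0.0167
t 13.62 pos [0.5276 0.2894 0.3579] yaw 67.59 tiltdeg 0.02 F [-2.2 -2.9  7.3] gap 0.0167 q [ 0.45  0.46  1.76 -0.    0.92 -0.73]
turn units [ 0.0003 -0.0001  0.0002] shift units [ 0.0001  0.0003 -0.0015]
[-0.57857033  0.15315791 -0.02095417]
```

```bash
python3 -c "
from plan import *
import pickle
p=camera_params('wrist');im=get_image('wrist')
pickle.dump(p,open('w5.pkl','wb'));cv2.imwrite('pics/w5.png',im[:,:,::-1])
s=cv2.resize(get_image('side')[270:390,270:370,::-1],(500,600),interpolation=cv2.INTER_CUBIC);cv2.imwrite('pics/side5.png',s)
"; python3 held.py w5 .5276 .2894 .3579 67.59
```

```text
disc [0.51937641 0.30351971 0.04461641] off x,z 0.009918289101233756 0.012985419381915244
lug max 0.06951931371950272 bar angle -117.96323700295953 rel tool z -275.5532370029595
```

View pics/w5.png

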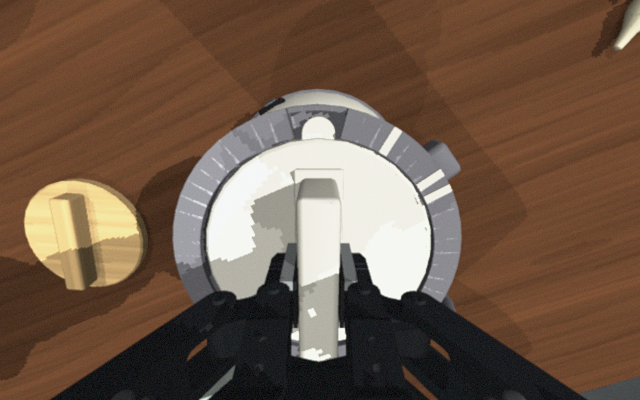

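View pics/side5.png

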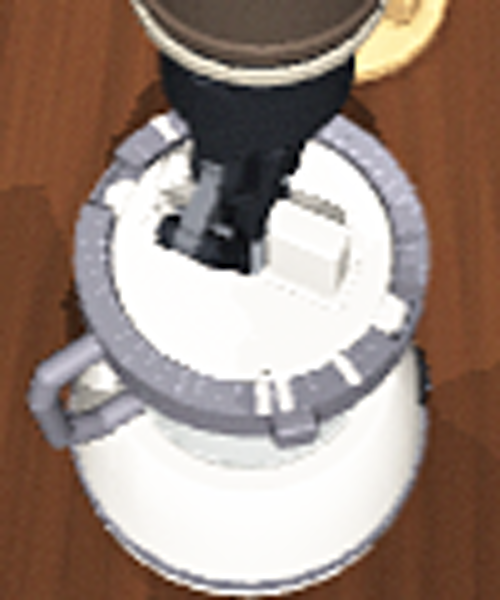

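The lid is seated: its lug at (319,128) sits centred in the notch (288–347), and the disc is flush inside the collar. Now the slow clockwise turn. A downward tool y means positive wy is clockwise from above.

```bash
python3 -m handwheel '[0,0.04,0,0,0,0,0, 0,0.09,0,0,0,0,0, 0,0.14,0,0,0,0,0, 0,0.2,0,0,0,0,0, 0,0.2,0,0,0,0,0]'
python3 -m handwheel '[0,0.04,0,0,0,0,0, 0,0.08,0,0,0,0,0, 0,0.12,0,0,0,0,0, 0,0.15,0,0,0,0,0, 0,0.15,0,0,0,0,0]'
python3 -c "
from plan import *
import pickle
rows((.5276,.2894,.3579),37.5);print(ctrl.state()['torque'])
p=camera_params('wrist');im=get_image('wrist')
pickle.dump(p,open('w6.pkl','wb'));cv2.imwrite('pics/w6.png',im[:,:,::-1])
"
```

```text
clock: 14.35
eef_pos: [0.5274, 0.2892, 0.3579]
tool_rot: [-1.436, -0.756, 0.756]
contact_force: [-2.2, -6.0, 8.3]
finger_gap: 0.0172
clock: 14.98
eef_pos: [0.5275, 0.2893, 0.358]
tool_rot: [-1.476, -0.635, 0.635]
contact_force: [-2.3, -4.6, 7.9]
finger_gap: 0.0167
t 14.97 pos [0.5275 0.2893 0.358 ] yaw 46.59 tiltdeg 0.02 F [-2.3 -4.6  7.9] gap 0.0167 q [ 0.45  0.46  1.76 -0.    0.92 -0.36]
turn units [ 3.000e-04  1.515e-01 -1.000e-04] shift units [0.0012 0.0004 0.    ]
[-0.71795342  0.37158003  0.30155757]
```

View pics/w6.png

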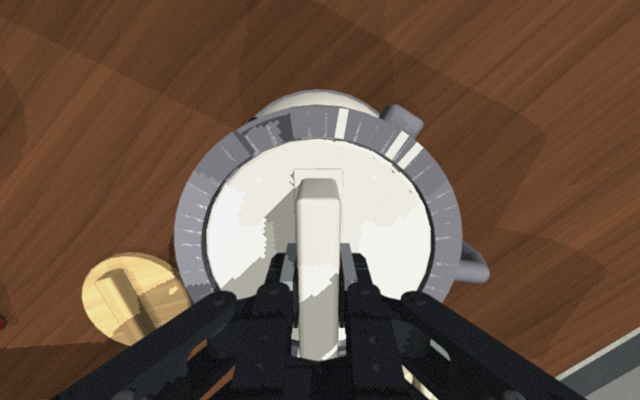

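The turn is working: the bar points up the image at column 319, with the single line still to its right at (343,123), about 9° to go.

```bash
python3 -m handwheel '[0,0.04,0,0,0,0,0, 0,0.08,0,0,0,0,0, 0,0.12,0,0,0,0,0, 0,0.15,0,0,0,0,0, 0,0.15,0,0,0,0,0]'
python3 -c "
from plan import *
import pickle
rows((.5276,.2894,.3579),37.5);print(ctrl.state()['torque'])
p=camera_params('wrist');im=get_image('wrist')
pickle.dump(p,open('w7.pkl','wb'));cv2.imwrite('pics/w7.png',im[:,:,::-1])
s=cv2.resize(get_image('side')[270:390,270:370,::-1],(500,600),interpolation=cv2.INTER_CUBIC);cv2.imwrite('pics/side7.png',s)
"
```

```text
clock: 15.65
eef_pos: [0.5275, 0.2892, 0.3579]
tool_rot: [-1.51, -0.514, 0.514]
contact_force: [-1.9, -6.2, 8.8]
finger_gap: 0.0174
t 15.65 pos [0.5275 0.2892 0.3579] yaw 37.59 tiltdeg 0.03 F [-1.9 -6.2  8.8] gap 0.0174 q [ 0.45  0.46  1.76 -0.    0.92 -0.2 ]
turn units [ 0.0004  0.0015 -0.0002] shift units [0.0015 0.0003 0.0003]
[-0.86622539  0.37453529  0.3326569 ]
```

View pics/w7.png

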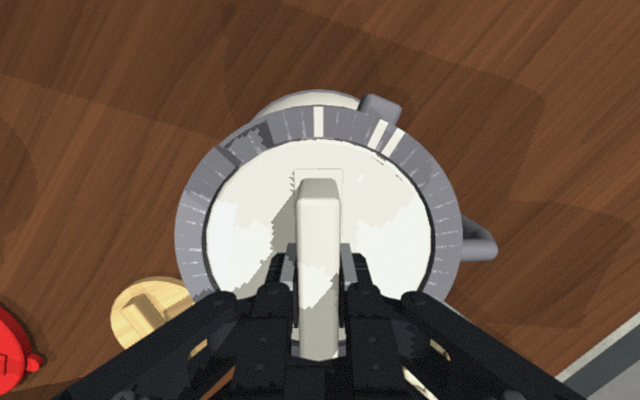

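View pics/side7.png

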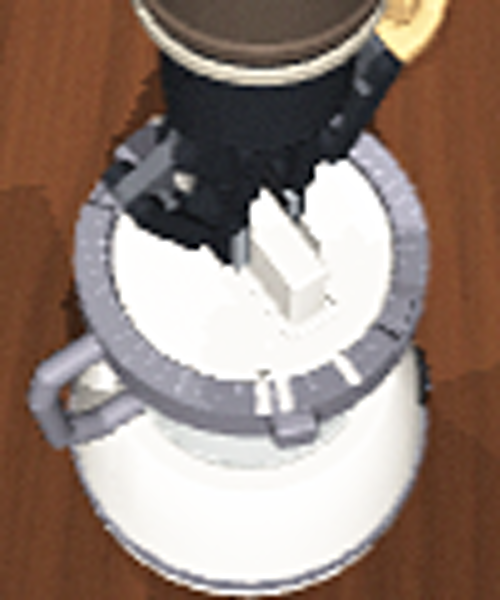

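The bar (column 319) points straight at the single line at (319,121). I'll hold for one call so it settles, then hand in.

```bash
python3 -m handwheel '[0,0,0,0,0,0,0, 0,0,0,0,0,0,0, 0,0,0,0,0,0,0, 0,0,0,0,0,0,0, 0,0,0,0,0,0,0]'
python3 -c "
from plan import *
rows((.5276,.2894,.3579),37.5)
im=get_image('top');cv2.imwrite('pics/top8.png',im[:,:,::-1])
a=cv2.imread('pics/top0.png');b=im[:,:,::-1]
for nm,(x0,y0,x1,y1) in dict(tray=(190,70,290,145),knife=(293,108,375,138)).items(): print(nm,np.abs(a[y0:y1,x0:x1].astype(int)-b[y0:y1,x0:x1]).mean())
s=ctrl.state();print(s['torque'],abs(s['joint_vel']).max());ctrl.hand_in()"
```

```text
clock: 16.38
eef_pos: [0.5275, 0.2892, 0.3579]
tool_rot: [-1.509, -0.514, 0.514]
contact_force: [-2.6, -5.4, 8.4]
finger_gap: 0.0169
t 16.38 pos [0.5275 0.2892 0.3579] yaw 37.62 tiltdeg 0.03 F [-2.6 -5.4  8.4] gap 0.0169 q [ 0.45  0.46  1.76 -0.    0.92 -0.2 ]
turn units [ 0.0004  0.0019 -0.0002] shift units [0.0014 0.0002 0.0005]
tray 4.1236
knife 2.6582655826558264
[-0.83997175  0.38641261  0.3324788 ] 0.001407540799176731
the job is handed in; nothing more can be done
```

View pics/top8.png

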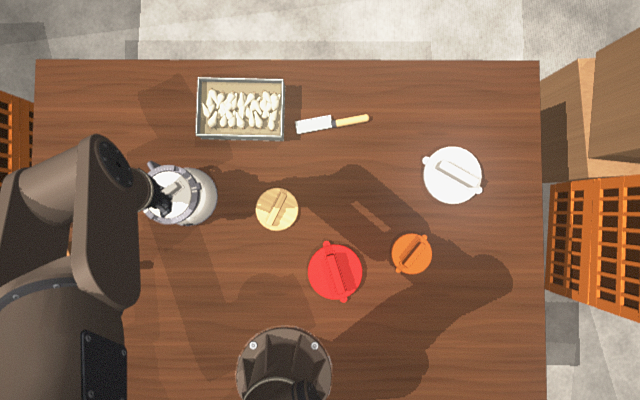

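I took the small white lid, seated it with its lugs in the notches, turned it 30° clockwise to the pulse line, and handed in at about 16.4 s with the lid still gripped and held there.

**Last checks:**
- **Pulse line:** in the wrist picture the bar (column 319) points at the single line at (319,121).
- **Seating:** the tool stood at the predicted home height (0.358 m), level to 0.03°, within about 1 mm of the measured centre, with about 8 N pressing down.
- **Grip and hold:** the fingers were still closed on the bar (17 mm gap). The tool carried 0.33 N m about the vertical, which fits the spring plus friction, and the arm was still.
- **Bystanders:** the drop-lid, tray and knife look unmoved in the final top view.

**Checks that failed or disagreed:**
- The automatic circle fit of the lid failed once it was in the bowl, because the white areas merged. I judged the seating there by height, force and the pictures.
- The bowl centre differed by 1–2 mm between most measurements. The coarse top-view notch and collar readings were up to 7 mm out, and I left them out.

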